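# Roll a bracelet display roll into its V cradle

### The arm

A 6-joint arm with a two-finger parallel gripper is mounted at the origin on the work surface. World frame = base frame: x ahead of the robot, y to its left, z up, the work surface at z = 0. Lengths are in m, angles in degrees, forces in N, time in s.
With the tool pointing down it reaches from about 0.3 to 0.75 m from the base axis. Payload 8.5 kg.
Tool frame: the origin (TCP) lies at the very end of the fingers, on their centre line; the grasp point (between the pads) lies 19 mm behind it (env.pinch_z is the distance from the TCP to the grasp point, in m); z points along the fingers, y is the line along which they close (so a half turn about z gives the same grasp; the last joint's range is limited). The gripper opens to 85 mm and grips with 20 to 120 N. Pads are 22 mm wide; open, the fingers measure 114 mm over their backs; the gripper's body (76 mm by 85 mm) begins 54 mm behind the grasp point. The pads swing forward as they close: fully open they stand 13 mm farther back than shut.
Start: joints at [-80.002, 21.807, 74.336, -0, 83.858, -12.336], TCP at [0.209, -0.509, 0.231] pointing down, gripper open.
Joint ranges: [-178.18, 178.18], [-50.72, 133.34], [12.68, 142.11], [-81.47, 261.47], [9.98, 163.14], [-165.26, 165.26]. Speed limits (degrees/s): [136.94, 136.94, 180, 180, 180, 180].

### API

Orientations are given as a 3x3 rotation matrix whose columns are the frame's x, y, z axes.
In Python, from rig import env, viewer gives the robot as it stands.
- The arm moves only by the tool drive_tool, never from a script. Its argument "series" is a list of rows, each a list of 3 entries, a list of its own where there are three numbers: the shift along the tool's x, y, z in m, then the turn about the tool's z in degrees, then the finger opening in m, from 0 to 0.0854. A call has 1 to 20 rows; each row is the pose to reach, as a shift and turn from the pose commanded when the call began, along the tool's axes at that moment; what a row does not reach only later rows make up. A row lasts 1/10 s, in which the tool goes at most 50 mm and 8.59 degrees, less where a joint would pass 70% of its speed; a pose out of reach is approached as far as the arm can. A call with a gripper value outside its range is refused whole. The fingers move at their own pace and stop on an object; "newtons" is the grip in N (left out, the last holds). Time passes only in rows, so rows that repeat a pose let the fingers close. It gives the time, the measured TCP pose, the force, the opening and the grip force at its end, in the units of the state.
- env.observe(): the state, without advancing time (a new reading comes with each control period).
- viewer.get_image(name): name is "side" or "top"; returns a dict with "img" (480x640x3 uint8, red, green, blue), "depth" (480x640 float32, m along the optical axis (not along the pixel's ray), 0 where there is no reading), "camera_matrix" (3x3 intrinsics, pixels), "rvec" (rotation vector, rad) and "tvec" (3), from world to camera coordinates, as OpenCV has them. Camera axes: x right, y down, z forward; pixel columns grow to the right and rows downward; lengths in m; the calibration is good to about 2 mm. A picture is of the moment at which its call begins.
- env.close_job(): hands the job in; it is judged then, once.
The state is a dict: "time_s": time; "q": joint angles; "qvel": joint speeds; "joint_efforts": joint torques, N m; "position": TCP position; "tool_rot": TCP orientation; "ft_force": force on the tool from outside, world axes, zero at the start; "wrist_torque": the same for the moment, N m; "grip_width": finger opening in m; "gripper_force": force on a finger pad.
Only numpy, scipy, OpenCV 4.12 (cv2) and the standard library are available. Lean on these libraries where they do the work, as an engineer would, in place of code of your own. Each camera call takes 0.05 s, during which the arm holds its last target. There are 200 camera calls.

### The job

With the fingertips or the outside of the fingers, roll the loose bracelet roll by its side along the table, up the little ramp and into the V of the plywood cradle, and push it lengthwise so that it ends lying in the bottom of the V with its end touching the upright end stop. Do not pick the roll up or stand it on end, and leave the dish, jar, ring cone and gift box where they are. Finish with the hand clear of everything.

Things in the scene. Friction and masses are not known exactly. Their poses are not given: they have to be found in the camera images.
- roll: the loose bracelet display roll: a round bar 64 mm thick, 160 mm long, off-white with wooden end rims and bracelets round it, 0.2 to 0.4 kg. It rolls on by itself if pushed fast; a finger pressing on it above mid-height wedges it. Origin at its centre, half-way along its axis, 32 mm above the table at the start. Its y axis is the bar's axis, about along the cradle's y; its x and z turn as it rolls.
- cradle: fixed plywood V cradle, V 150 mm long along its y axis (y -75 to +75 mm), open at the -y end. Origin on the table under the V's bottom line, half-way along; z up. The ramp is on the -x side, towards the robot. Profile (x, height, mm): ramp from -70, 0 evenly up to a lip at -16, 10.5; V bottom at 0, 3; far flank up to 42, 22.6; back strip 26 high to x 52.
- stop_face (a point): on the inner face of the cradle's end stop, 38.3 mm above the table over the V's bottom line, at y +75 mm of the cradle; axes as the cradle's. The stop is an upright plate across the V's +y end, 10 mm thick, 60 mm high, from x -17 to +52 mm.
- home (a point): the point where the roll's centre lies when it is home: in the cradle's frame x 0, y -5 mm, 38.3 mm above the table; axes as the cradle's. The roll starts 115 to 155 mm to the -x side of it and 22 to 42 mm to its -y side, at most 0.12 rad from parallel. In the V it slides lengthwise under a push of a few newtons.
- dish: bystander, small white ceramic bowl, 70 mm across and 28 mm high, loose on the table; origin at the centre of its underside
- jar: bystander, closed amber glass jar, 48 mm across and 60 mm high, loose on the table; origin at the centre of its underside
- cone: bystander, dark turned wooden ring cone, 44 mm across at the foot and 72 mm high, loose on the table; origin at the centre of its underside
- giftbox: bystander, cardboard gift box 60 x 60 mm and 30 mm high, loose on the table; origin at the centre of its underside
There are look-alikes about, which are no part of the job. Of the things that look like the roll, the largest one is meant.

How it is judged:
By the outcome, as a careful person would: the job done as asked, in the order asked, and still so for the second after the job is handed in, with the robot touching nothing.
It also fails if it takes over 48 s, if anything falls off the work surface, if the arm or the gripper's body presses on something with over 40 N, if the wrist force passes 120 N, or if a joint passes its speed limit or range.

## Working session

There is one attempt and no reset: what is moved stays moved. The work goes in short steps, Python scripts to look and compute and a tool call to move; the robot and the scene stay as the last step left them, time stands still between calls to the robot, and variables do not carry over. Pictures are saved under pics/ and viewed, at most 10 in all, crops included, and the job is handed in when it is done.

Besides the shell and the picture viewer there is one more tool, called after ">>>" by a JSON object that holds its "name" and its "arguments", one argument or row to a line. drive_tool: Moves the arm, as the interface text tells. Its arguments: {"type":"object","properties":{"series":{"type":"array"},"newtons":{"type":"number"}},"required":["series"]}

```bash
mkdir -p pics; ls; cat > h.py <<'E'
import numpy as np, cv2
from rig import env, viewer
def cap(n):
    d=viewer.get_image(n); d["R"]=cv2.Rodrigues(np.array(d["rvec"],float))[0]; d["t"]=np.array(d["tvec"],float).reshape(3); return d
def cloud(d):
    z=d["depth"]; K=d["camera_matrix"]; v,u=np.mgrid[:480,:640]
    c=np.stack([(u-K[0,2])/K[0,0]*z,(v-K[1,2])/K[1,1]*z,z],-1)
    P=(c-d["t"])@d["R"]; P[z==0]=np.nan; return P
E
python3 - <<'E'
from h import *
o=env.observe(); print(o["time_s"],o["position"],o["tool_rot"],o["ft_force"])
for n in("top","side"):
    d=cap(n); cv2.imwrite(f"pics/{n}0.png",d["img"][...,::-1]); np.savez(f"{n}0.npz",P=cloud(d),img=d["img"],K=d["camera_matrix"],R=d["R"],t=d["t"])
    print(n,-d["R"].T@d["t"],(d["depth"]>0).mean())
E
```

```text
pics
0.0 [ 0.20894311 -0.50847103  0.23070079] [[ 9.24988686e-01  3.79994562e-01 -2.53969644e-04]
 [ 3.79994525e-01 -9.24987646e-01  1.41970361e-03]
 [ 3.04560866e-04 -1.40971685e-03 -9.99998960e-01]] [ 0.52965286  0.09233895 -0.74518317]
top [ 4.13017863e-01 -3.61227035e-04  8.61086135e-01] 0.9961197916666666
side [0.29288674 0.80144433 0.61601996] 0.995947265625
```

View pics/top0.png

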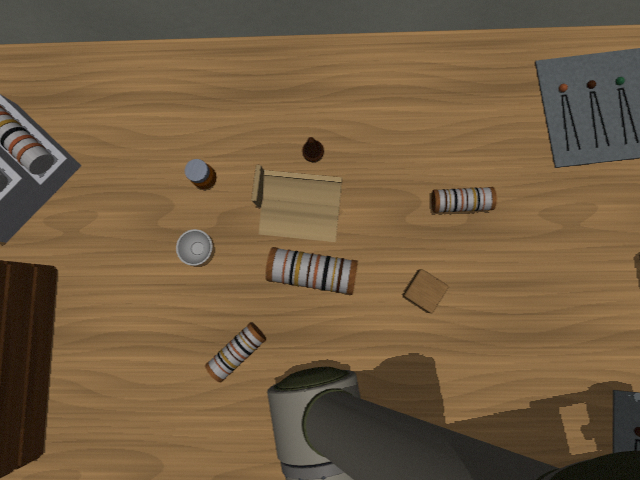

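View pics/side0.png

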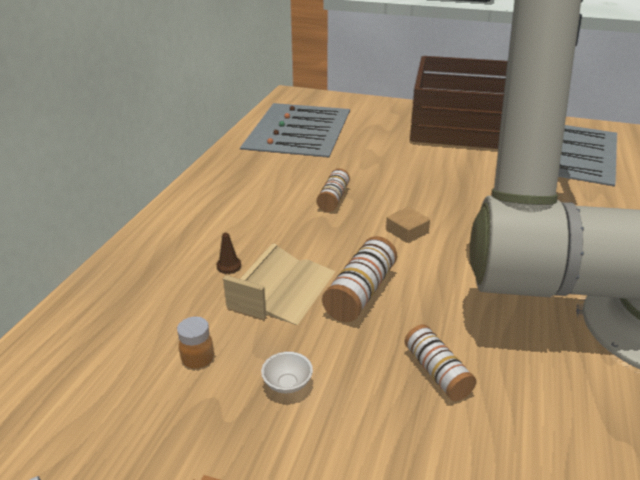

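The top view shows the big roll at (312,270), the cradle at (300,207) with its end stop at the left (258,187), the dish at (195,248), the jar at (200,173), the cone at (313,150) and the gift box at (426,290). In this view, up is +x and left is +y. The side view agrees. Next I measure the positions from depth.

```bash
python3 - <<'E'
from h import *
f=np.load("top0.npz"); P=f["P"]
def reg(u0,u1,v0,v1,z0,z1):
    Q=P[v0:v1,u0:u1].reshape(-1,3); return Q[(Q[:,2]>z0)&(Q[:,2]<z1)]
print("table z",np.nanmedian(P[300:340,280:420,2]))
def rect(n,Q):
    r=cv2.minAreaRect((Q[:,:2]*1000).astype(np.float32)); print(n,len(Q),np.round(Q.mean(0)*1000,1),"zmax",Q[:,2].max().round(4),[np.round(x,1) for x in r])
    return cv2.boxPoints(r)
rect("roll",reg(255,365,243,300,.02,.08))
rect("rolltop",reg(255,365,243,300,.060,.08))
rect("stop",reg(240,275,160,215,.050,.08))
rect("strip",reg(268,350,165,190,.0235,.03))
rect("cradle",reg(245,350,165,243,.004,.08))
rect("lip",reg(265,350,200,243,.0085,.0125))
rect("box",reg(400,455,265,315,.02,.05)); rect("dish",reg(170,220,225,270,.02,.05)); rect("jar",reg(180,225,155,195,.05,.09)); rect("cone",reg(298,328,133,165,.01,.09))
# strip edges: line fit of the strip centre; V bottom line: min height columns
Q=reg(268,350,165,190,.0235,.03); print("strip dir",cv2.fitLine((Q[:,:2]*1000).astype(np.float32),cv2.DIST_HUBER,0,.01,.01).ravel())
Q=reg(255,365,243,300,.056,.08); print("roll dir",cv2.fitLine((Q[:,:2]*1000).astype(np.float32),cv2.DIST_HUBER,0,.01,.01).ravel())
for u in (275,295,315,330): print(u,[tuple(np.round(P[v,u]*1000,0).astype(int)) for v in range(170,246,5)])
E
```

```text
table z -0.0007553447823120591
roll 3022 [460.3  55.2  55.8] zmax 0.0668 [array([461.7,  55.4]), array([159.7,  63.4]), np.float64(80.1)]
rolltop 1056 [461.1  53.6  61.9] zmax 0.0668 [array([461. ,  55.5]), array([159.6,  34.2]), np.float64(80.1)]
stop 233 [621.5 154.8  58.2] zmax 0.0623 [array([622. , 155.6]), array([10.9, 67.9]), np.float64(83.1)]
strip 374 [641.6  69.6  25.6] zmax 0.0299 [array([637.2,  69.2]), array([141.4,  20.3]), np.float64(83.4)]
cradle 4189 [601.   84.5  15.2] zmax 0.0623 [array([588.4,  78.7]), array([171.4, 119.2]), np.float64(83.3)]
lip 411 [575.4  76.    9.8] zmax 0.0124 [array([582.1,  74.8]), array([141.7,  56.1]), np.float64(77.8)]
box 1123 [ 422.8 -151.5   29.3] zmax 0.0345 [array([ 423. , -152.3]), array([60.5, 60.5]), np.float64(56.1)]
dish 368 [510.1 281.9  25.4] zmax 0.0306 [array([508.3, 277.7]), array([67.9, 67.4]), np.float64(15.4)]
jar 433 [647.8 267.2  58.9] zmax 0.0642 [array([648.7, 267.9]), array([42.2, 41.5]), np.float64(33.5)]
cone 310 [692.1  52.8  35.3] zmax 0.0729 [array([695.2,  52.3]), array([33. , 38.8]), np.float64(11.1)]
strip d
[... 2417 characters left out ...]
t64(24)), (np.int64(625), np.int64(20), np.int64(18)), (np.int64(617), np.int64(20), np.int64(13)), (np.int64(607), np.int64(20), np.int64(12)), (np.int64(599), np.int64(20), np.int64(5)), (np.int64(589), np.int64(20), np.int64(3)), (np.int64(578), np.int64(20), np.int64(7)), (np.int64(568), np.int64(20), np.int64(10)), (np.int64(559), np.int64(21), np.int64(8)), (np.int64(-9223372036854775808), np.int64(-9223372036854775808), np.int64(-9223372036854775808)), (np.int64(540), np.int64(21), np.int64(3)), (np.int64(531), np.int64(21), np.int64(1)), (np.int64(521), np.int64(21), np.int64(1)), (np.int64(511), np.int64(21), np.int64(0))]<stdin>:19: RuntimeWarning: invalid value encountered in cast
```

>>> {"name": "drive_tool", "arguments": {
  "series": [
    [[0.01, -0.011, 0], 1, 0.085],
    [[0.03, -0.035, 0], 2, 0.085],
    [[0.06, -0.07, 0], 4, 0.085],
    [[0.09, -0.105, 0], 7, 0.085],
    [[0.12, -0.14, 0], 9, 0.085],
    [[0.15, -0.175, 0], 11, 0.085],
    [[0.18, -0.21, 0], 13, 0.085],
    [[0.21, -0.245, 0], 15, 0.085],
    [[0.24, -0.28, 0], 17, 0.085],
    [[0.27, -0.315, 0], 20, 0.085],
    [[0.3, -0.35, 0], 22, 0.085],
    [[0.33, -0.384, 0], 24, 0.085],
    [[0.355, -0.413, 0], 26, 0.085],
    [[0.374, -0.435, 0], 28, 0.085],
    [[0.386, -0.449, 0], 29, 0.085],
    [[0.392, -0.456, 0], 29, 0.085],
    [[0.392, -0.456, 0], 29, 0.085],
    [[0.392, -0.456, 0], 29, 0.085],
    [[0.392, -0.456, 0], 29, 0.085]
  ]
}}

```text
time_s: 2.0
position: [0.3982, 0.0612, 0.2313]
tool_rot: [[0.993, -0.117, -0.0], [-0.117, -0.993, -0.0], [-0.0, 0.0, -1.0]]
ft_force: [0.1, 0.2, 0.5]
grip_width: 0.085
gripper_force: 0.0
```

>>> {"name": "drive_tool", "arguments": {
  "series": [
    [[0, 0, 0.01], 0, 0.085],
    [[0, 0, 0.03], 0, 0.085],
    [[0, 0, 0.06], 0, 0.085],
    [[0, 0, 0.09], 0, 0.085],
    [[0, 0, 0.12], 0, 0.085],
    [[0, 0, 0.15], 0, 0.085],
    [[0, 0, 0.175], 0, 0.085],
    [[0, 0, 0.195], 0, 0.085],
    [[0, 0, 0.208], 0, 0.085],
    [[0, 0, 0.215], 0, 0.085],
    [[0, 0, 0.217], 0, 0.085],
    [[0, 0, 0.217], 0, 0.085],
    [[0, 0, 0.217], 0, 0.085]
  ]
}}

```text
time_s: 3.3
position: [0.3986, 0.0619, 0.0148]
tool_rot: [[0.993, -0.116, 0.001], [-0.116, -0.993, -0.0], [0.001, 0.0, -1.0]]
ft_force: [0.1, -0.2, 0.2]
grip_width: 0.0849
gripper_force: 0.0
```

```bash
python3 - <<'E'
from h import *
d=cap("side"); cv2.imwrite("pics/s1.png",cv2.resize(d["img"][140:380,200:520,::-1],(800,600)))
E
```

```text
(no output)
```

View pics/s1.png

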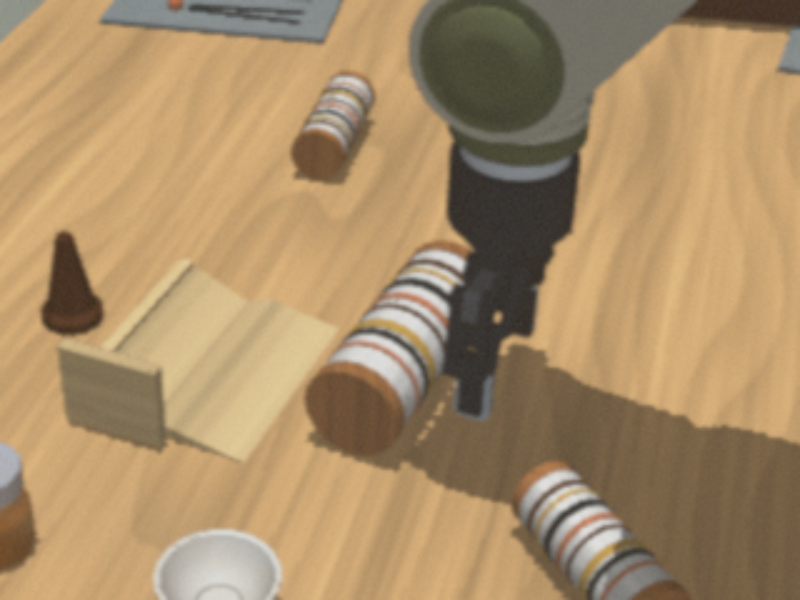

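The crop shows the fingers standing behind the roll with the nearer fingertip at about (473,412), which is full-image (389,305). I'll check how high that tip is.

```bash
python3 - <<'E'
from h import *
f=np.load("side0.npz")
c=np.array([.3986,.0619])
for lat in (.0425,.057):
  for dx in(-.011,.011):
    for z in (.0148,.028):
        p=np.r_[c+dx*np.array([.993,-.116])+lat*np.array([.116,.993]),z]; q=f["K"]@(f["R"]@p+f["t"]); q=q[:2]/q[2]; print(lat,dx,z,q.round(1),((q-[200,140])*2.5).round(0))
E
```

```text
0.0425 -0.011 0.0148 [395.8 312.2] [489. 431.]
0.0425 -0.011 0.028 [396.4 305.6] [491. 414.]
0.0425 0.011 0.0148 [382.2 308.4] [456. 421.]
0.0425 0.011 0.028 [382.7 301.9] [457. 405.]
0.057 -0.011 0.0148 [392.8 318. ] [482. 445.]
0.057 -0.011 0.028 [393.4 311.4] [483. 428.]
0.057 0.011 0.0148 [379.1 314.1] [448. 435.]
0.057 0.011 0.028 [379.6 307.5] [449. 419.]
```

The tip is about 28 mm up, so when open the tips stand 13 mm above the TCP, as stated. I'll lower 6 mm more and push slowly.

>>> {"name": "drive_tool", "arguments": {
  "series": [
    [[0.003, 0, 0.003], 0, 0.085],
    [[0.007, 0, 0.006], 0, 0.085],
    [[0.011, 0, 0.006], 0, 0.085],
    [[0.015, 0, 0.006], 0, 0.085],
    [[0.019, 0, 0.006], 0, 0.085],
    [[0.023, 0, 0.006], 0, 0.085],
    [[0.027, 0, 0.006], 0, 0.085],
    [[0.031, 0, 0.006], 0, 0.085],
    [[0.035, 0, 0.006], 0, 0.085],
    [[0.039, 0, 0.006], 0, 0.085],
    [[0.043, 0, 0.006], 0, 0.085],
    [[0.047, 0, 0.006], 0, 0.085],
    [[0.051, 0, 0.006], 0, 0.085],
    [[0.055, 0, 0.006], 0, 0.085],
    [[0.059, 0, 0.006], 0, 0.085],
    [[0.063, 0, 0.006], 0, 0.085],
    [[0.067, 0, 0.006], 0, 0.085],
    [[0.071, 0, 0.005], 0, 0.085],
    [[0.075, 0, 0.004], 0, 0.085],
    [[0.078, 0, 0.003], 0, 0.085]
  ]
}}

```text
time_s: 5.35
position: [0.476, 0.053, 0.0114]
tool_rot: [[0.993, -0.116, -0.0], [-0.116, -0.993, 0.0], [-0.0, -0.0, -1.0]]
ft_force: [-0.6, -0.3, 0.8]
grip_width: 0.0848
gripper_force: 0.6
```

```bash
python3 - <<'E'
from h import *
d=cap("side"); cv2.imwrite("pics/s2.png",cv2.resize(d["img"][140:380,200:520,::-1],(800,600)))
E
```

```text
(no output)
```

View pics/s2.png

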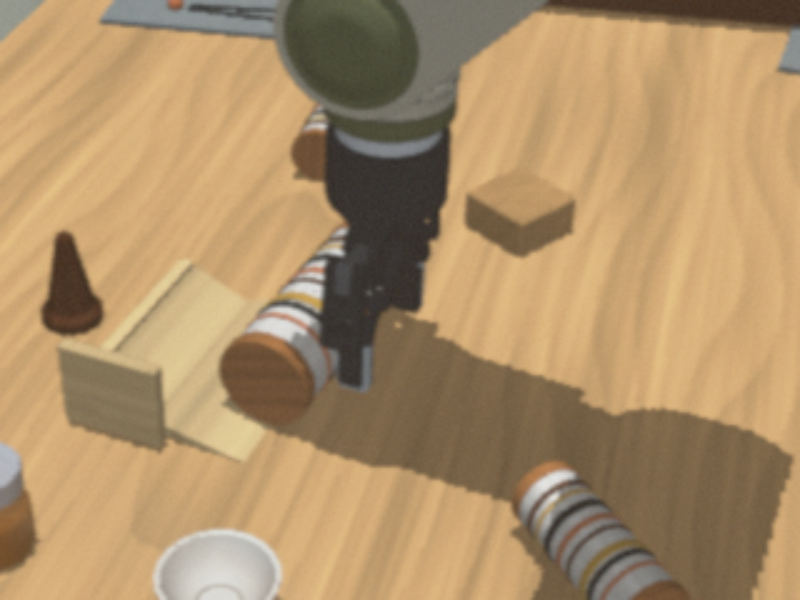

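The crop shows the roll, end rim at (268,380), pushed squarely to the foot of the ramp with the fingers behind it. I'll keep going up the ramp at the same pace.

>>> {"name": "drive_tool", "arguments": {
  "series": [
    [[0.003, 0, 0], 0, 0.085],
    [[0.007, 0, 0], 0, 0.085],
    [[0.011, 0, 0], 0, 0.085],
    [[0.015, 0, -0.001], 0, 0.085],
    [[0.019, 0, -0.001], 0, 0.085],
    [[0.023, 0, -0.002], 0, 0.085],
    [[0.027, 0, -0.002], 0, 0.085],
    [[0.031, 0, -0.003], 0, 0.085],
    [[0.035, 0, -0.003], 0, 0.085],
    [[0.039, 0, -0.003], 0, 0.085],
    [[0.043, 0, -0.003], 0, 0.085],
    [[0.047, 0, -0.003], 0, 0.085],
    [[0.051, 0, -0.003], 0, 0.085],
    [[0.054, 0, -0.003], 0, 0.085],
    [[0.057, 0, -0.003], 0, 0.085],
    [[0.06, 0, -0.003], 0, 0.085],
    [[0.063, 0, -0.003], 0, 0.085],
    [[0.066, 0, -0.003], 0, 0.085],
    [[0.068, 0, -0.003], 0, 0.085],
    [[0.068, 0, -0.003], 0, 0.085]
  ]
}}

```text
time_s: 7.4
position: [0.5436, 0.045, 0.0143]
tool_rot: [[0.993, -0.116, 0.0], [-0.116, -0.993, -0.0], [0.0, -0.0, -1.0]]
ft_force: [-0.4, -0.1, 0.1]
grip_width: 0.0851
gripper_force: 0.0
```

```bash
python3 - <<'E'
from h import *
d=cap("side"); cv2.imwrite("pics/s3.png",cv2.resize(d["img"][140:380,200:520,::-1],(800,600)))
E
```

```text
(no output)
```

View pics/s3.png

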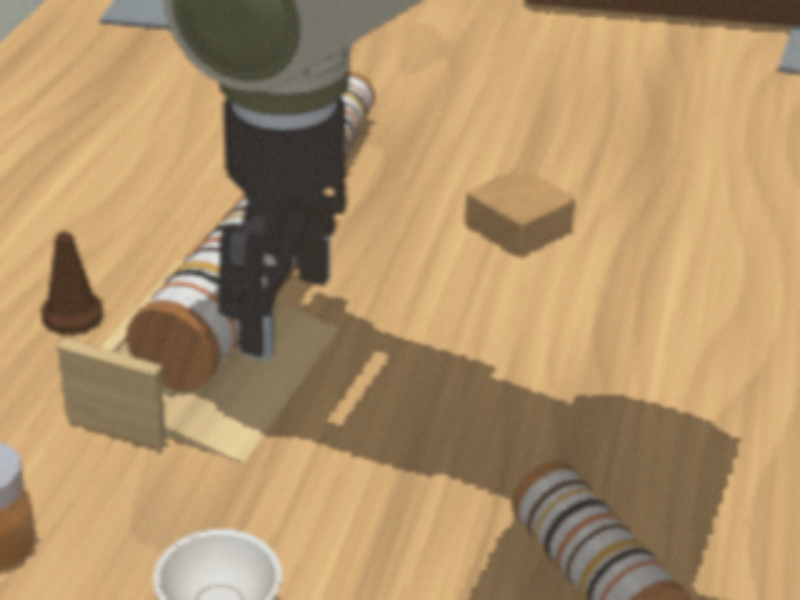

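The roll now lies in the V, end rim at (175,345), and the force is zero. I'll back off, rise, close the fingers and go to the roll's −y end.

>>> {"name": "drive_tool", "arguments": {
  "series": [
    [[-0.01, 0, 0], 0, 0.085],
    [[-0.03, 0, 0], 0, 0.085],
    [[-0.045, 0, -0.01], 0, 0.085],
    [[-0.045, 0, -0.04], 0, 0.085],
    [[-0.045, 0, -0.08], 0, 0.085],
    [[-0.045, 0.01, -0.12], 0, 0.04],
    [[-0.04, 0.03, -0.145], 0, 0],
    [[-0.025, 0.06, -0.15], 0, 0],
    [[0, 0.09, -0.15], 0, 0],
    [[0.025, 0.11, -0.15], 0, 0],
    [[0.04, 0.12, -0.15], 0, 0],
    [[0.046, 0.125, -0.15], 0, 0],
    [[0.046, 0.125, -0.15], 0, 0],
    [[0.046, 0.125, -0.15], 0, 0]
  ]
}}

```text
time_s: 8.85
position: [0.5736, -0.0836, 0.1642]
tool_rot: [[0.993, -0.116, -0.001], [-0.116, -0.993, 0.0], [-0.001, -0.0, -1.0]]
ft_force: [0.1, -0.1, 0.5]
grip_width: -0.0003
gripper_force: 0.0
```

```bash
cat >> h.py <<'E'
O=np.array([595,77.5])/1000; U=np.array([.9932,-.1167]); V=np.array([.1167,.9932])
def cr(p): d=np.asarray(p)[...,:2]-O; return np.stack([d@U,d@V],-1)*1000
def rollcheck(P,zlo=.052):
    c=cr(P); m=(abs(c[...,0])<36)&(c[...,1]>-135)&(c[...,1]<70)&(P[...,2]>zlo)&(P[...,2]<.08)
    n,l,s,_=cv2.connectedComponentsWithStats(m.astype(np.uint8)); k=1+s[1:,4].argmax(); q=c[l==k]; z=P[...,2][l==k]
    r=cv2.minAreaRect(q.astype(np.float32)); print("n",len(q),"rect",[np.round(x,1) for x in r],"y 1/99%",np.percentile(q[:,1],[.5,99.5]).round(1),"ztop",np.percentile(z,95).round(4))
    return q,z
E
python3 - <<'E'
from h import *
o=env.observe(); print("tool cr",cr(o["position"]),o["position"][2],o["grip_width"])
d=cap("top"); cv2.imwrite("pics/t4.png",d["img"][...,::-1]); rollcheck(cloud(d))
E
```

```text
tool cr [  -2.41451265 -162.47211314] 0.16422790168587947 -0.0002818997973052105
n 1563 rect [array([ -0.1, -12.2]), array([102.5,  57.8]), np.float64(89.2)] y 1/99% [-61.6  38. ] ztop 0.0698
```

View pics/t4.png

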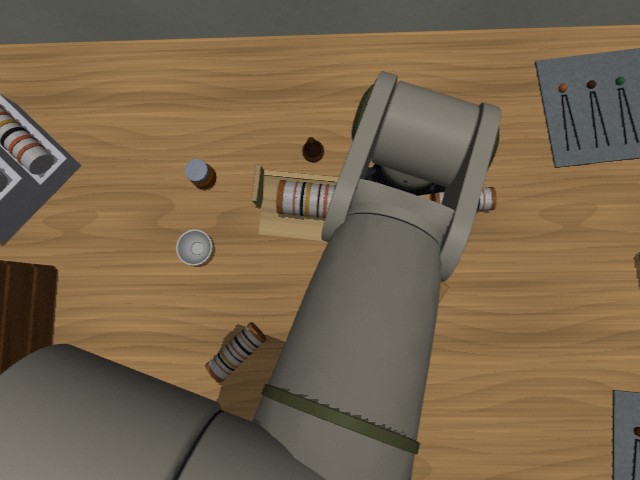

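The top view shows the roll lying straight in the V. Its +y end is at (280,197), about 36 mm short of the stop, and its top is at 69.8 mm (70.3 expected). Next: descend beyond the −y end and push along.

>>> {"name": "drive_tool", "arguments": {
  "series": [
    [[0.002, 0, 0.01], 0, 0],
    [[0.002, 0, 0.03], 0, 0],
    [[0.002, 0, 0.06], 0, 0],
    [[0.002, 0, 0.09], 0, 0],
    [[0.002, 0, 0.115], 0, 0],
    [[0.002, 0, 0.132], 0, 0],
    [[0.002, 0, 0.139], 0, 0],
    [[0.002, 0, 0.139], 0, 0],
    [[0.002, -0.005, 0.139], 0, 0],
    [[0.002, -0.01, 0.139], 0, 0],
    [[0.002, -0.015, 0.139], 0, 0],
    [[0.002, -0.02, 0.139], 0, 0],
    [[0.002, -0.024, 0.139], 0, 0],
    [[0.002, -0.028, 0.139], 0, 0],
    [[0.002, -0.032, 0.139], 0, 0],
    [[0.002, -0.036, 0.139], 0, 0],
    [[0.002, -0.039, 0.139], 0, 0],
    [[0.002, -0.042, 0.139], 0, 0],
    [[0.002, -0.045, 0.139], 0, 0],
    [[0.002, -0.045, 0.139], 0, 0]
  ]
}}

```text
time_s: 10.9
position: [0.5821, -0.0398, 0.0258]
tool_rot: [[0.993, -0.116, 0.001], [-0.116, -0.993, -0.0], [0.001, 0.0, -1.0]]
ft_force: [-0.3, -4.1, 5.1]
grip_width: -0.0002
gripper_force: 3.2
```

```bash
python3 - <<'E'
from h import *
o=env.observe(); print("tool cr",cr(o["position"]),o["position"][2],o["ft_force"])
d=cap("side"); cv2.imwrite("pics/s5.png",cv2.resize(d["img"][140:380,200:520,::-1],(800,600))); rollcheck(cloud(d))
d=cap("top");rollcheck(cloud(d))
E
```

```text
tool cr [   0.90225175 -118.01072432] 0.025798805838287787 [-0.30399832 -4.14945058  5.13999569]
n 2221 rect [array([ -0.5, -31.7]), array([203.2,  56.7]), np.float64(89.8)] y 1/99% [-126.1   69.3] ztop 0.0703
n 1282 rect [array([-0.1, 25.3]), array([84.1, 57.3]), np.float64(88.1)] y 1/99% [-15.7  66.5] ztop 0.0698
```

View pics/s5.png

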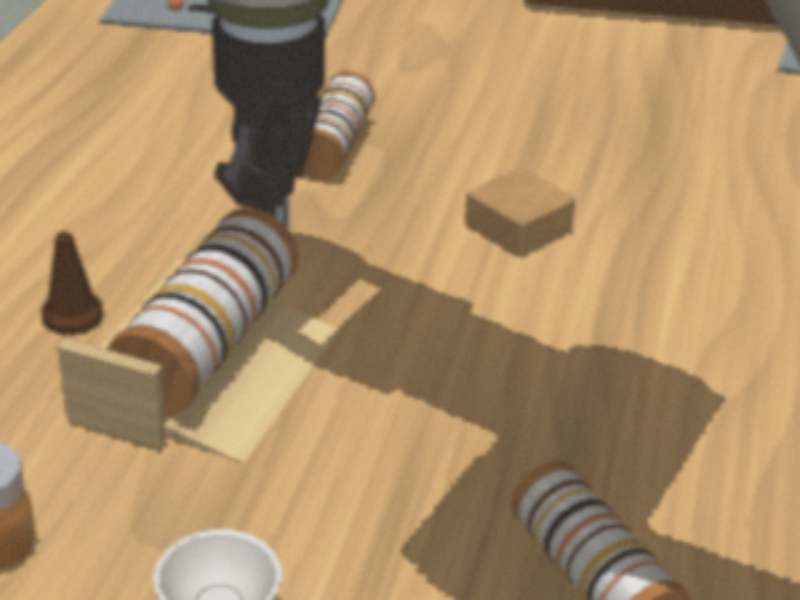

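The side crop shows the roll's +y rim at (155,370), close to the stop. By depth it is still about 8 mm short. The upward force suggests the flared part of the finger is bearing on the rim, so I'll back off, raise the hand slightly and finish slowly.

>>> {"name": "drive_tool", "arguments": {
  "series": [
    [[0, 0.003, 0], 0, 0],
    [[0, 0.006, 0], 0, 0],
    [[0, 0.006, -0.004], 0, 0],
    [[0, 0.006, -0.008], 0, 0],
    [[0, 0.003, -0.008], 0, 0],
    [[0, 0, -0.008], 0, 0],
    [[0, -0.002, -0.008], 0, 0],
    [[0, -0.004, -0.008], 0, 0],
    [[0, -0.006, -0.008], 0, 0],
    [[0, -0.008, -0.008], 0, 0],
    [[0, -0.008, -0.008], 0, 0]
  ]
}}

```text
time_s: 12.1
position: [0.5827, -0.0317, 0.0333]
tool_rot: [[0.993, -0.116, -0.0], [-0.116, -0.993, 0.0], [-0.0, -0.0, -1.0]]
ft_force: [-0.2, 0.3, -0.1]
grip_width: -0.0001
gripper_force: 0.0
```

```bash
python3 - <<'E'
from h import *
d=cap("top");q,z=rollcheck(cloud(d)); t=q[abs(q[:,0])<10]; print(np.percentile(t[:,1],[98,99,100]).round(1))
d=cap("side");P=cloud(d); c=cr(P); s=(P[...,2]>.045)&(P[...,2]<.065)&(abs(c[...,1]-80)<15)&(abs(c[...,0]-18)<30); print("stop y (side)",np.percentile(c[s][:,1],[2,50,98]).round(1))
E
```

```text
n 1078 rect [array([ 0.4, 31.4]), array([71.4, 56. ]), np.float64(89.8)] y 1/99% [-2.6 66.7] ztop 0.0699
[65.1 66.2 66.7]
stop y (side) [66.  84.4 88.1]
```

>>> {"name": "drive_tool", "arguments": {
  "series": [
    [[0, -0.002, 0], 0, 0],
    [[0, -0.004, 0], 0, 0],
    [[0, -0.005, 0], 0, 0],
    [[0, -0.006, 0], 0, 0],
    [[0, -0.007, 0], 0, 0],
    [[0, -0.008, 0], 0, 0],
    [[0, -0.009, 0], 0, 0],
    [[0, -0.009, 0], 0, 0]
  ]
}}

```text
time_s: 13.0
position: [0.5837, -0.0229, 0.0333]
tool_rot: [[0.993, -0.116, 0.0], [-0.116, -0.993, 0.0], [0.0, -0.0, -1.0]]
ft_force: [1.0, -0.7, 0.6]
grip_width: -0.0002
gripper_force: 0.5
```

>>> {"name": "drive_tool", "arguments": {
  "series": [
    [[0, -0.0005, 0], 0, 0],
    [[0, -0.001, 0], 0, 0],
    [[0, -0.001, 0], 0, 0]
  ]
}}

```text
time_s: 13.3
position: [0.5838, -0.022, 0.0333]
tool_rot: [[0.993, -0.116, 0.0], [-0.116, -0.993, 0.0], [0.0, -0.0, -1.0]]
ft_force: [-0.0, -0.7, 0.4]
grip_width: -0.0
gripper_force: 0.8
```

In contact and sliding. I'll go on in 1 mm steps until the force shows the stop.

>>> {"name": "drive_tool", "arguments": {
  "series": [
    [[0, -0.001, 0], 0, 0],
    [[0, -0.002, 0], 0, 0],
    [[0, -0.003, 0], 0, 0]
  ]
}}

```text
time_s: 13.6
position: [0.5841, -0.0201, 0.0334]
tool_rot: [[0.993, -0.116, -0.0], [-0.116, -0.993, -0.002], [-0.0, 0.002, -1.0]]
ft_force: [-2.6, -11.9, 1.4]
grip_width: 0.0006
gripper_force: 6.5
```

>>> {"name": "drive_tool", "arguments": {
  "series": [
    [[0, -0.001, 0], 0, 0],
    [[0, -0.002, 0], 0, 0]
  ]
}}

```text
time_s: 13.8
position: [0.5842, -0.0201, 0.0335]
tool_rot: [[0.993, -0.116, -0.001], [-0.116, -0.993, -0.005], [-0.0, 0.005, -1.0]]
ft_force: [-5.4, -22.3, 1.1]
grip_width: -0.0001
gripper_force: 11.9
```

```bash
python3 - <<'E'
from h import *
o=env.observe(); print("tool cr",cr(o["position"]),o["ft_force"])
d=cap("top");q,z=rollcheck(cloud(d)); t=q[abs(q[:,0])<10]; print(np.percentile(t[:,1],[98,99,100]).round(1))
E
```

```text
tool cr [  0.62902066 -98.17087707] [ -5.37010099 -22.25372958   1.08136693]
n 819 rect [array([ 0.4, 42.5]), array([56.2, 54.6]), np.float64(0.5)] y 1/99% [16.3 69.7] ztop 0.0697
[69.  69.6 69.7]
```

The force climbed to 22 N with the tool halted at cradle y −98 (about −99.5 expected), so the roll is against the stop. I'll back off and clear away.

>>> {"name": "drive_tool", "arguments": {
  "series": [
    [[0, 0.002, 0], 0, 0],
    [[0, 0.004, 0], 0, 0],
    [[0, 0.01, 0], 0, 0],
    [[0, 0.02, 0], 0, 0],
    [[0, 0.035, 0], 0, 0],
    [[0, 0.045, -0.02], 0, 0],
    [[0, 0.05, -0.06], 0, 0],
    [[-0.01, 0.06, -0.1], 0, 0],
    [[-0.03, 0.08, -0.15], 0, 0],
    [[-0.05, 0.11, -0.19], 0, 0],
    [[-0.07, 0.14, -0.2], 0, 0],
    [[-0.09, 0.17, -0.2], 0, 0],
    [[-0.11, 0.2, -0.2], 0, 0],
    [[-0.12, 0.23, -0.2], 0, 0],
    [[-0.13, 0.25, -0.2], 0, 0],
    [[-0.13, 0.25, -0.2], 0, 0],
    [[-0.13, 0.25, -0.2], 0, 0]
  ]
}}

```text
time_s: 15.55
position: [0.4259, -0.2507, 0.2333]
tool_rot: [[0.993, -0.118, 0.0], [-0.118, -0.993, 0.0], [0.0, -0.0, -1.0]]
ft_force: [0.6, -0.8, 0.3]
grip_width: -0.0005
gripper_force: 0.0
```

```bash
python3 - <<'E'
from h import *
import h
d=cap("top"); P=cloud(d); q,z=rollcheck(P)
c=cr(P); m=(abs(c[...,0])<12)&(c[...,1]>-125)&(c[...,1]<100)&(P[...,2]>.062)&(P[...,2]<.08); print("roll top y",np.percentile(c[m][:,1],[0,1,99,100]).round(1))
m=(abs(c[...,0])<8)&(c[...,1]>60)&(c[...,1]<95); 
o=np.argsort(c[m][:,1]); print(np.c_[c[m][:,1],P[m][:,2]*1000][o][::12].round(0).tolist())
t=d["img"][120:340,140:460,::-1]
d=cap("side"); s=d["img"][200:420,150:470,::-1]
cv2.imwrite("pics/f6.png",cv2.resize(np.hstack([t,s]),(800,275*1)))
E
```

```text
n 2478 rect [array([ 0.4, -7.1]), array([153.9,  57.3]), np.float64(90.0)] y 1/99% [-83.5  69.1] ztop 0.0698
roll top y [-84.  -82.5  74.2  80.4]
[[60.0, 67.0], [63.0, 68.0], [66.0, 67.0], [67.0, 71.0], [70.0, 70.0], [73.0, 69.0], [75.0, 70.0], [79.0, 60.0], [82.0, 58.0], [84.0, 58.0]]
```

View pics/f6.png

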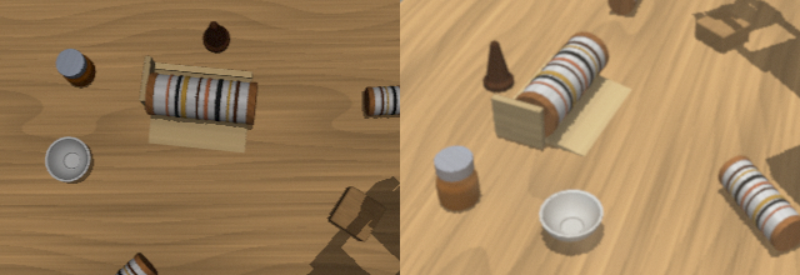

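Both views show the roll in the V with its end on the stop: it spans y −84 to +75 mm and its top is at 69.8 mm. The bystanders are in place and the hand is clear.

```bash
python3 -c "
from rig import env
print(env.close_job())"
```

```text
the job is handed in; nothing more can be done
None
```

The roll lies in the bottom of the V with its end against the stop, the hand is clear, the bystanders look unmoved, and I handed the job in at about 16 s on the robot's clock; no verdict came back.

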